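# Move the charged battery from its charger into the bench analyser

## Task

Take the charged battery out of the low white charger by pinching its two sprung side tabs together and lifting it straight out, then push it down into the empty bay in the top of the bench analyser, against the sprung floor, until it latches: both tabs have sprung back out and it stays down, upright, when you let go. Be gentle: do not wrench the battery while it is still latched, do not ram it into the charger or the bay, and leave the tube rack, the jar and the tip box where they stand.

Things in the scene. Friction and masses are not known exactly. Their poses are not given: they have to be found in the camera images.
- battery: Grey battery, 0.2 kg, 98 mm tall, upright and latched in the charger at first. Origin: centre of underside; z up, y across the tabs. Plug, below 45 mm: 30 (x) by 40 (y) mm, fits either way round; collar 36 x 48 at 45-58 mm; neck 26 mm (y); cap 34 x 32, top at 98. Black tabs on both y sides at 60-88 mm height, 20 mm wide, outer faces 48 mm apart free, 38 pinched fully in.
- grip (a point): Point of the battery midway between its tabs, 77 mm above its underside, where the TCP pinches from above, closing along the battery's y. A squeeze of 20 to 30 N is plenty. Off-centre pinching levers the plug on its socket: centre by the sideways force. Axes as the battery's.
- catches (a point): Point of the battery midway between its catches, 30 mm above the underside. A catch on each tab, flat on top, sloped below (21-30 mm height), stands 4.5 mm out of the plug (49 mm over both) with the tab free, lies inside it with the tab pinched. Lifting with catches under the ledges wrenches the battery.
- tab_a (a joint): Travel of the battery's +y tab, m: 0 free and sprung out, 0.005 pinched fully in; spring 2 N free, 5 N fully in. Held in by a socket's throat it reads about 0.002 to 0.0045.
- tab_b (a joint): The same for the battery's -y tab.
- charger: White block fixed to the bench, 110 (x) x 130 (y) x 47 mm high. Origin: centre of its underside, z up. Socket central, floor 5 mm above the bench, throat 32.5 (x) x 42.5 (y) mm, from 37 mm above the floor a 45 degree lead-in 5 mm wide all round. Ledges on its y sides, underside 31.5 mm above the floor, hold the catches.
- analyser: White housing fixed to the bench, 200 (x) x 190 (y) x 100 mm high, black display on its near part, a 60 (x) x 74 (y) mm opening in the middle of its flat top with the black bay in it. Origin: centre of its underside, z up.
- bay (a point): Centre of the opening, level with the analyser's top; axes as the analyser's. The bay in it has the charger's socket shape, floor nominally 42 mm below this point, but the bay itself is not measured: it sits 0 to 9 mm lower and up to 4 mm off in x and in y. Feel for its floor.
- bay_floor (a point): Nominal centre of the bay's floor, 42 mm below bay. A sprung steel plate, 14 mm above the floor, pushes the battery up (5 N at first, 9 N on the floor). Only within 1.5 mm of the floor do the catches go under the ledges: hold it down there and slowly let the tabs out, or push on the cap (about 20 N) with the tabs free until they snap. Over 30 N is ramming.
- tube_rack: White tube rack with glass tubes, 90 (x) x 200 (y) mm, 101 mm tall, loose, beyond the work. Origin: centre of its underside. To be left alone.
- jar: Yellow lidded jar, 72 mm across, 85 mm tall, loose. Origin: centre of its underside. To be left alone.
- tip_box: Red box with a clear lid, 84 x 114 mm, 63 mm tall, loose. Origin: centre of its underside. To be left alone.
Mind the look-alikes: they are no part of the job. Of the things like the battery, leave any that is purple; of the rest the smaller one is meant.

How it is judged:
By the outcome, as a careful person would: the job done as asked, in the order asked, and still so for the second after the job is handed in, with the robot touching nothing.
It also fails if it takes over 70 s, if anything falls off the work surface, if the arm or the gripper's body presses on something with over 40 N, if the wrist force passes 120 N, or if a joint passes its speed limit or range.

## Robot

A 6-joint arm with a two-finger parallel gripper is mounted at the origin on the work surface. World frame = base frame: x ahead of the robot, y to its left, z up, the work surface at z = 0. Lengths are in m, angles in degrees, forces in N, time in s.
With the tool pointing down it reaches from about 0.3 to 0.75 m from the base axis. Payload 8.5 kg.
Tool frame: the origin (TCP) lies between the finger pads, 19 mm behind the fingertips; this is the grasp point; z points along the fingers, y is the line along which they close (so a half turn about z gives the same grasp; the last joint's range is limited). The gripper opens to 85 mm and grips with 20 to 120 N. Pads are 22 mm wide; open, the fingers measure 114 mm over their backs; the gripper's body (76 mm by 85 mm) begins 54 mm behind the grasp point. The pads swing forward as they close: fully open they stand 13 mm farther back than shut.
Start: joints at [56.018, 21.807, 74.336, -0, 83.858, -12.336], TCP at [0.203, 0.511, 0.25] pointing down, gripper open.
Joint ranges: [-178.18, 178.18], [-50.72, 133.34], [12.68, 142.11], [-81.47, 261.47], [9.98, 163.14], [-165.26, 165.26]. Speed limits (degrees/s): [136.94, 136.94, 180, 180, 180, 180].

## Interface

Orientations are given as a 3x3 rotation matrix whose columns are the frame's x, y, z axes.
In Python, from rig import env, optics gives the robot as it stands.
- The arm moves only by the shell command python3 -m jog 'ROWS' [OPENING] [FORCE]. ROWS is JSON, a list of rows, each an object with "linear": the shift along the tool's x, y, z in units of 40 mm (1.0 is 40 mm), a list of three; "roll": the turn about the tool's z in units of 5 degrees (1.0 is 5 degrees). A call has 1 to 12 rows; each row shifts and turns the commanded pose from where the row before left it, along the tool's axes as they then stand; what a row does not reach is not made up. A row lasts 1/12 s, in which the tool goes at most 41.7 mm and 7.16 degrees, less where a joint would pass 70% of its speed; a pose out of reach is approached as far as the arm can. A call is refused whole if a number of a shift passes 1 or a number of a turn 1, either way. A call with a gripper value outside its range is refused whole. OPENING is the opening, from -1 (shut) to 1 (fully open), set as the call begins (- or left out, the last holds). The fingers move at their own pace and stop on an object; FORCE is the grip in N (left out, the last holds). Time passes only in rows, so rows that do not move let the fingers close. It gives the time, the measured TCP pose, the force, the opening and the grip force at its end, in the units of the state.
- env.observe(): the state, without advancing time (a new reading comes with each control period).
- optics.get_image(name): name is "side" or "top"; returns the picture (420x560x3 uint8, red, green, blue); there is no depth.
- optics.calibration(name): a dict with "fov_y" (degrees; the focal length in pixels is half the picture's height over the tangent of half this angle, whatever the lens; pixels are square), "cx", "cy" (the principal point, pixels), "T" (4x4, takes a point from camera to world coordinates). Camera axes: x right, y down, z forward; pixel columns grow to the right and rows downward; lengths in m; the calibration is good to about 2 mm. A picture is of the moment at which its call begins. calibration takes no time and is no camera call.
- env.close_job(): hands the job in; it is judged then, once.
The state is a dict: "time_s": time; "q": joint angles; "qvel": joint speeds; "joint_efforts": joint torques, N m; "position": TCP position; "tool_rot": TCP orientation; "ft_force": force on the tool from outside, world axes, zero at the start; "wrist_torque": the same for the moment, N m; "grip_width": finger opening in m; "gripper_force": force on a finger pad.
Only numpy, scipy, OpenCV 4.12 (cv2) and the standard library are available. Lean on these libraries where they do the work, as an engineer would, in place of code of your own. Each camera call takes 0.05 s, during which the arm holds its last target. There are 200 camera calls.

## Working session

There is one attempt and no reset: what is moved stays moved. The work goes in short steps, Python scripts to look and compute and a shell command to move; the robot and the scene stay as the last step left them, time stands still between calls to the robot, and variables do not carry over. Pictures are saved under pics/ and viewed, at most 10 in all, crops included, and the job is handed in when it is done.

```bash
mkdir -p pics; python3 - <<'E'
from rig import env, optics
import cv2, numpy as np
np.set_printoptions(precision=4,suppress=True)
for n in ("side","top"):
    cv2.imwrite(f"pics/{n}0.png",cv2.cvtColor(optics.get_image(n),cv2.COLOR_RGB2BGR)); c=optics.calibration(n)
    print(n,{k:v for k,v in c.items() if k!='T'});print(np.array(c['T']))
s=env.observe()
for k in s: print(k,np.array(s[k]))
E
```

```text
side {'fov_y': 54.23456740544761, 'cx': 278.53106907069923, 'cy': 210.71465678849697}
[[ 0.6661 -0.54    0.5145 -0.0186]
 [-0.7459 -0.4787  0.4632 -0.574 ]
 [-0.0039 -0.6923 -0.7216  0.9555]
 [ 0.      0.      0.      1.    ]]
top {'fov_y': 42.665326655693136, 'cx': 278.0869648303048, 'cy': 214.97304029187103}
[[ 0.0032 -0.9915  0.1303  0.3612]
 [-1.     -0.0021  0.0089 -0.0268]
 [-0.0086 -0.1304 -0.9914  1.704 ]
 [ 0.      0.      0.      1.    ]]
time_s 0.1
q [ 56.0165  21.8374  74.3791  -0.0011  83.8569 -12.3334]
qvel [-0.     -0.2391 -0.0712  0.064  -0.0145  0.0353]
joint_efforts [  0.0039 -44.9219 -23.1654  -0.0002   0.0037  -0.    ]
position [0.2028 0.511  0.2495]
tool_rot [[-0.9295  0.3689 -0.0007]
 [ 0.3689  0.9295 -0.0011]
 [ 0.0003 -0.0013 -1.    ]]
ft_force [ 0.3989 -1.1684  0.2369]
wrist_torque [-0.0253  0.0205 -0.012 ]
gripper_force 0.0
grip_width 0.08498048134162693
```

View pics/side0.png

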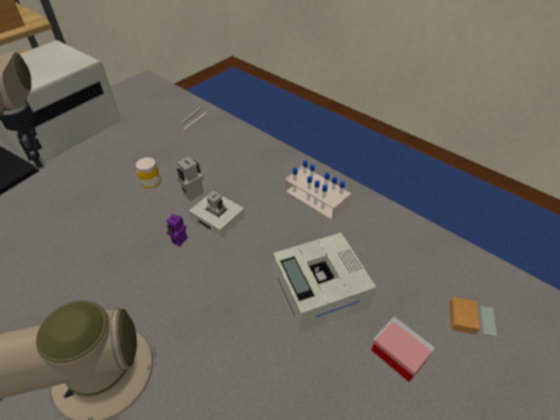

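View pics/top0.png

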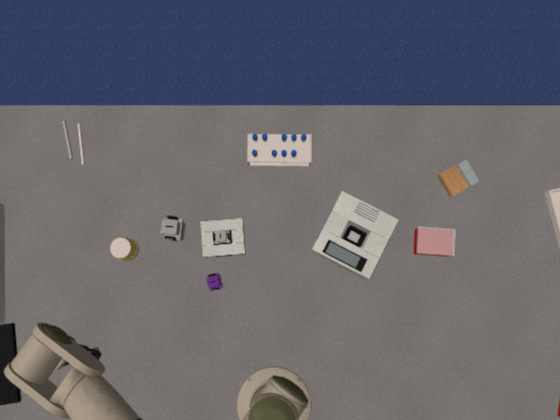

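Side view: grey unit in the charger at (215,203), larger grey look-alike standing free at (190,178), purple at (177,230), analyser bay about (321,272). Top view: the same at (222,237), (172,228), (214,282) and (354,236). The grey one in the low white charger is smaller than the other grey one, so it fits the description. I'll confirm with enlarged crops.

```bash
cat > crop.py <<'E'
import cv2, numpy as np
def crop(img,x0,y0,w,h,k,step=10):
    c=cv2.resize(img[y0:y0+h,x0:x0+w],None,fx=k,fy=k,interpolation=cv2.INTER_CUBIC)
    # pixel (u,v) centre sits at ((u-x0)+.5)*k
    for u in range(x0,x0+w):
        if u%step==0:
            x=int((u-x0+.5)*k); cv2.line(c,(x,0),(x,8),(0,0,255),1); cv2.putText(c,str(u),(x+2,18),0,.35,(0,255,255),1)
    for v in range(y0,y0+h):
        if v%step==0:
            y=int((v-y0+.5)*k); cv2.line(c,(0,y),(8,y),(0,0,255),1); cv2.putText(c,str(v),(10,y+4),0,.35,(0,255,255),1)
    return c
E
python3 - <<'E'
import cv2,numpy as np
from crop import crop
s=cv2.imread('pics/side0.png');t=cv2.imread('pics/top0.png')
a=crop(s,165,150,80,60+20,5)[:400]; 
cv2.imwrite('pics/c1.png',np.hstack([crop(s,170,150,80,100,5),crop(t,155,205,100,100,5)[:, :400]])[:,:800])
cv2.imwrite('pics/c1.png',np.hstack([cv2.copyMakeBorder(crop(s,165,150,80,100,5),0,0,0,0,0),cv2.copyMakeBorder(crop(t,196,212,57,72,7),0,500-504+4,0,0,0)[:500]]))
cv2.imwrite('pics/c2.png',np.hstack([crop(s,268,230,110,95,4)[:380],cv2.copyMakeBorder(crop(t,308,188,94,94,4),0,4,0,0,0)]))
E
```

```text
(no output)
```

View pics/c1.png

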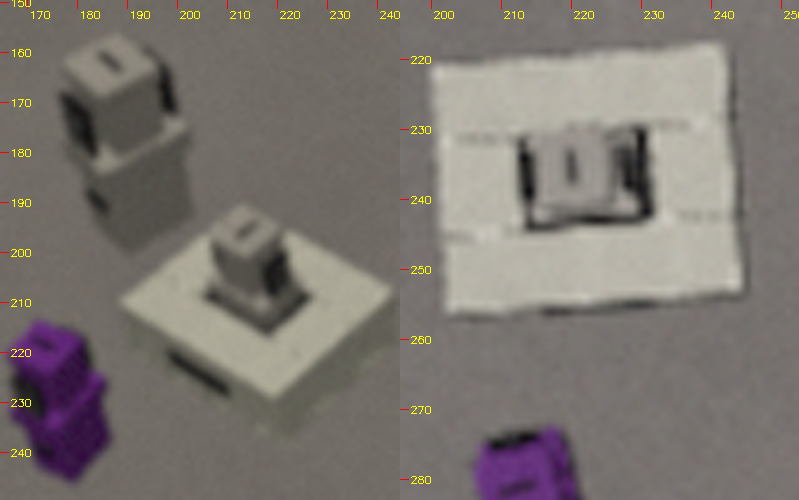

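View pics/c2.png

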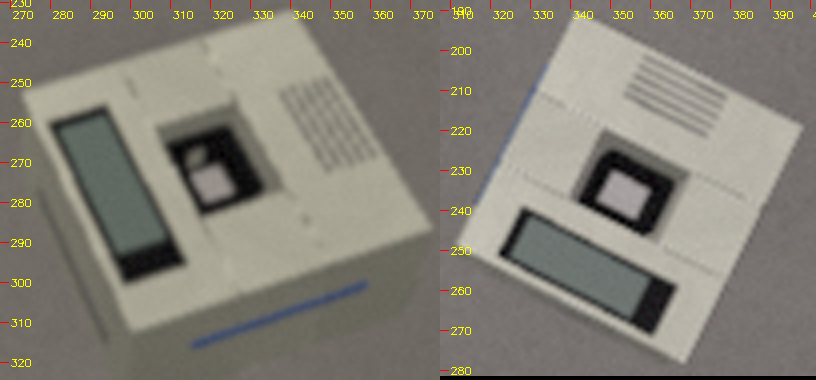

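Crop 1 confirms it. The grey unit in the charger (cap at side (215,195), top (219,236)) is clearly smaller than the free grey one at side (188,172), so it is the one meant. Its black tabs lie left and right in the top view, along the charger's y. Crop 2 shows the analyser top, with the black bay around top (354,236) and its steel plate visible. Next I'll fit the rectangles in both views.

```bash
cat > fit.py <<'E'
import cv2,numpy as np
from scipy.optimize import least_squares
from scipy.ndimage import map_coordinates
from rig import optics
np.set_printoptions(precision=4,suppress=True)
C={n:optics.calibration(n) for n in("side","top")}
def proj(n,P):
    c=C[n];T=np.array(c['T']);p=(P-T[:3,3])@T[:3,:3]
    f=210/np.tan(np.radians(c['fov_y']/2))
    return np.c_[c['cx']+f*p[:,0]/p[:,2],c['cy']+f*p[:,1]/p[:,2]]
def ray(n,uv,z):
    c=C[n];T=np.array(c['T']);f=210/np.tan(np.radians(c['fov_y']/2))
    d=T[:3,:3]@np.array([(uv[0]-c['cx'])/f,(uv[1]-c['cy'])/f,1]);o=T[:3,3]
    return o+d*(z-o[2])/d[2]
def rect(p,L,W,dz=0):
    x,y,z,a=p;c,s=np.cos(a),np.sin(a)
    q=np.array([[L,W],[L,-W],[-L,-W],[-L,W]])/2
    return np.c_[q@np.array([[c,s],[-s,c]])+[x,y],np.full(4,z+dz)]
def edges(n,img,p,L,W,use,r=3):
    g=cv2.GaussianBlur(img,(0,0),.7); R=rect(p,L,W);out=[]
    for i in use:
        t=np.linspace(.08,.92,40)[:,None];P=R[i]*(1-t)+R[(i+1)%4]*t;uv=proj(n,P)
        d=uv[-1]-uv[0];d/=np.linalg.norm(d);nn=np.array([-d[1],d[0]])
        s=np.arange(-r-.5,r+.51,.25)
        q=uv[:,None]+s[None,:,None]*nn
        v=map_coordinates(g,[q[...,1],q[...,0]],order=1)
        gr=np.abs(v[:,4:]-v[:,:-4]);k=gr.argmax(1);sc=s[2:-2]
        m=gr.max(1)>15
        off=np.median(sc[k[m]]) if m.sum()>5 else np.nan
        m&=np.abs(sc[k]-off)<1
        out+=[(i,tt,uv[j]+sc[k[j]]*nn,nn) for j,tt in enumerate(t[:,0]) if m[j]]
    return out
def fit(p,L,W,imgs,use,fz=True,it=8):
    p=np.array(p,float)
    for k in range(it):
        E={n:edges(n,imgs[n],p,L,W,use[n],4 if k<2 else 2.) for n in use}
        def res(x):
            q=p.copy(); q[[0,1,3]]=x[:3]
            if fz:q[2]=x[3]
            R=rect(q,L,W);o=[]
            for n in E:
                i=np.array([e[0] for e in E[n]]);t=np.array([e[1] for e in E[n]])[:,None]
                uv=proj(n,R[i]*(1-t)+R[(i+1)%4]*t)
                o.append((((uv-np.array([e[2] for e in E[n]]))*np.array([e[3] for e in E[n]])).sum(1)))
            return np.concatenate(o)
        r=least_squares(res,[p[0],p[1],p[3]]+([p[2]] if fz else []),loss='soft_l1',x_scale=.01)
        p[[0,1,3]]=r.x[:3]
        if fz:p[2]=r.x[3]
    return p,np.sqrt(np.mean(res(r.x)**2)),{n:len(E[n]) for n in E}
E
python3 - <<'E'
from fit import *
im={n:cv2.imread(f'pics/{n}0.png',0).astype(float) for n in C}
ch=np.mean([ray('top',u,.047) for u in[(200.1,220.8),(241.6,217.6),(244.4,253.2),(202.2,256.5)]],0)
an=np.mean([ray('top',u,.1) for u in[(341,191.2),(398.2,219.2),(369,277),(311.5,247)]],0)
print(ch,an,ray('side',((188.5+243.1)/2,208.4),.047))
e=ray('top',(398.2,219.2),.1)-ray('top',(341,191.2),.1)
a_an=np.arctan2(-e[0],e[1]) ; a_an=(a_an+np.pi/2)%np.pi-np.pi/2
e=ray('top',(241.6,217.6),.047)-ray('top',(200.1,220.8),.047)
a_ch=np.arctan2(-e[0],e[1]);a_ch=(a_ch+np.pi/2)%np.pi-np.pi/2
print(np.degrees([a_ch,a_an]))
for nm,p0,L,W in(('ch',[*ch[:2],.047,a_ch],.11,.13),('an',[*an[:2],.1,a_an],.2,.19)):
    for use in({'side':[0,1,2,3],'top':[0,1,2,3]},{'top':[0,1,2,3]},{'side':[0,1,2,3]}):
        fz=len(use)==2
        p,r,n=fit(p0,L,W,im,use,fz); print(nm,list(use),p[:3],np.degrees(p[3]),r,n)
        if fz:
            for m in C: print(m,proj(m,rect(p,L,W)).ravel())
# cap/plate checks
print('cap from top/side centre px', ray('top',(219.3,235.3),.103),ray('side',(213.5,195.5),.103))
print('plate', ray('top',(353.75,236.25),.068))
E
```

```text
[0.5101 0.1612 0.047 ] [ 0.5171 -0.2424  0.1   ] [0.508  0.1608 0.047 ]
[  4.5675 -26.4906]
ch ['side', 'top'] [0.51   0.1619 0.0423] 4.557209780895988 0.3456369072142307 {'side': 132, 'top': 160}
side [213.1902 190.5259 243.695  207.8202 219.4944 229.0875 188.5795 210.052 ]
top [200.1248 221.1704 241.7244 217.9701 244.1239 253.1881 202.1647 256.42  ]
ch ['top'] [0.5101 0.1611 0.047 ] 4.6524417849373085 0.27150338723658135 {'top': 160}
ch ['side'] [0.5064 0.1587 0.047 ] 4.6821651171745255 0.2524828327900023 {'side': 134}
an ['side', 'top'] [ 0.519  -0.2448  0.0939] -27.441979855248096 0.7769371362383565 {'side': 152, 'top': 152}
side [341.8854 231.9001 376.8714 286.2587 302.369  312.0505 274.2521 252.3431]
top [342.1615 189.4099 398.5583 218.1445 369.0216 277.3655 312.0805 247.7575]
an ['top'] [ 0.5179 -0.2442  0.1   ] -27.324004309047247 0.8223984886497818 {'top': 152}
an ['side'] [ 0.5155 -0.2466  0.1   ] -27.488561868371765 0.9417211320789843 {'side': 152}
cap from top/side centre px [0.51   0.1633 0.103 ] [0.5073 0.1607 0.103 ]
plate [ 0.5113 -0.243   0.068 ]
```

```bash
python3 - <<'E'
from crop import *
s=cv2.imread('pics/side0.png');t=cv2.imread('pics/top0.png')
f=lambda i:np.clip(255*(i/255.)**.6,0,255).astype(np.uint8)
cv2.imwrite('pics/c3.png',np.hstack([crop(f(s),302,250,40,40,10,5),crop(f(t),336,216,40,40,10,5)]))
E
```

```text
(no output)
```

View pics/c3.png

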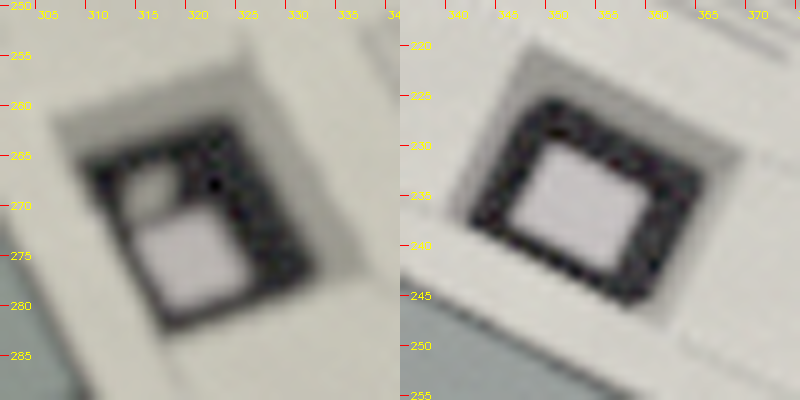

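Crop 3: the black bay quad in the top view has corners near (350,225), (365,232), (358,246) and (342.5,238). The plate centre is near (353.4,236), and the opening's long side runs up-left. The bay sits toward the near (-x) side of the opening. I'll fit the opening for its centre and work out the bay and the approach moves.

```bash
python3 - <<'E'
from fit import *
im={n:cv2.imread(f'pics/{n}0.png',0).astype(float) for n in C}
p0=[.516,-.245,.1,np.radians(-27.4)]
for use in({'side':[0,1,2,3],'top':[0,1,2,3]},{'top':[0,1,2,3]},{'side':[0,1,2,3]}):
    p,r,n=fit(p0,.06,.074,im,use,len(use)==2); print(list(use),p[:3],np.degrees(p[3]),r,n)
    for m in use: print(m,proj(m,rect(p,.06,.074)).ravel())
for z in(.1,.092): print(z,'black top',ray('top',(353.9,235.2),z),'side',ray('side',(322,272.3),z))
print('plate top',ray('top',(353.4,236.1),.068),'side',ray('side',(320,272),.068))
from rig import env
s=env.observe(); R=np.array(s['tool_rot']);d=np.array([.5085,.1605,.17])-s['position']
print('tool shift mm',R.T@d*1e3, 'yaw of tool y', np.degrees(np.arctan2(R[1,1],R[0,1])))
E
```

```text
['side', 'top'] [ 0.518  -0.2412  0.0907] -27.452281444828465 0.5614229877823094 {'side': 160, 'top': 150}
side [326.6554 254.8565 339.2574 276.6006 317.6368 283.7579 305.8317 261.3972]
top [347.5719 218.9142 369.5634 230.2072 360.6599 247.8593 338.6051 236.4646]
['top'] [ 0.5169 -0.2402  0.1   ] -27.61179995295641 0.8235613626089928 {'top': 151}
top [347.6769 218.8759 369.7652 230.2947 360.7605 248.0238 338.6088 236.5018]
['side'] [ 0.5124 -0.2447  0.1   ] -27.210237021893917 0.2940336061418388 {'side': 159}
side [326.6595 254.6467 339.5105 276.5796 317.7002 283.8958 305.6562 261.3271]
0.1 black top [ 0.5115 -0.2393  0.1   ] side [ 0.5034 -0.2506  0.1   ]
0.092 black top [ 0.5123 -0.2403  0.092 ] side [ 0.5083 -0.2476  0.092 ]
plate top [ 0.5118 -0.2419  0.068 ] side [ 0.5202 -0.234   0.068 ]
tool shift mm [-413.4994 -212.8854   79.6408] yaw of tool y 68.3499849373246
```

```bash
python3 -m jog '[{"linear":[-0.86,-0.44,0]},{"linear":[-0.86,-0.44,0]},{"linear":[-0.86,-0.44,0]},{"linear":[-0.86,-0.44,0]},{"linear":[-0.86,-0.44,0]},{"linear":[-0.86,-0.44,0]},{"linear":[-0.86,-0.44,0]},{"linear":[-0.86,-0.44,0]},{"linear":[-0.86,-0.44,0]},{"linear":[-0.86,-0.44,0]},{"linear":[-0.86,-0.44,0]},{"linear":[-0.86,-0.44,0]}]' 1 20
python3 -m jog '[{"linear":[0,0,0],"roll":-1},{"linear":[0,0,0],"roll":-1},{"linear":[0,0,0],"roll":-1},{"linear":[0,0,0],"roll":-1},{"linear":[0,0,0],"roll":-1},{"linear":[0,0,0],"roll":-0.25},{"linear":[0,0,0]},{"linear":[0,0,0]}]'
cat > go.py <<'E'
import sys,numpy as np
from rig import env
np.set_printoptions(precision=4,suppress=True)
s=env.observe();R=np.array(s['tool_rot']);t=np.array([float(a) for a in sys.argv[1:4]])
print('t',s['time_s'],'pos',s['position'],'shift units',R.T@(t-s['position'])/.04,'tool y yaw',np.degrees(np.arctan2(R[1,1],R[0,1])),'F',np.array(s['ft_force']),'M',np.array(s['wrist_torque']),'w',s['grip_width'],s['gripper_force'],'z',R[:,2])
E
python3 go.py .5085 .1605 .16
```

```text
t 0.1 pos [0.2028 0.511  0.2495] shift units [-10.3375  -5.3218   2.241 ] tool y yaw 68.3499849373246 F [ 0.3989 -1.1684  0.2369] M [-0.0253  0.0205 -0.012 ] w 0.08498048134162693 0.0 z [-0.0007 -0.0011 -1.    ]invalid input
invalid input
```

```bash
python3 -m jog '[{"linear":[-0.86,-0.44,0.0],"roll":0.0},{"linear":[-0.86,-0.44,0.0],"roll":0.0},{"linear":[-0.86,-0.44,0.0],"roll":0.0},{"linear":[-0.86,-0.44,0.0],"roll":0.0},{"linear":[-0.86,-0.44,0.0],"roll":0.0},{"linear":[-0.86,-0.44,0.0],"roll":0.0},{"linear":[-0.86,-0.44,0.0],"roll":0.0},{"linear":[-0.86,-0.44,0.0],"roll":0.0},{"linear":[-0.86,-0.44,0.0],"roll":0.0},{"linear":[-0.86,-0.44,0.0],"roll":0.0},{"linear":[-0.86,-0.44,0.0],"roll":0.0},{"linear":[-0.86,-0.44,0.0],"roll":0.0}]' 1 20 &&
python3 -m jog '[{"linear":[0,0,0],"roll":-1},{"linear":[0,0,0],"roll":-1},{"linear":[0,0,0],"roll":-1},{"linear":[0,0,0],"roll":-1},{"linear":[0,0,0],"roll":-1},{"linear":[0,0,0],"roll":-0.25},{"linear":[0,0,0],"roll":0},{"linear":[0,0,0],"roll":0}]'
python3 go.py .5085 .1605 .16
```

```text
time_s: 1.1
position: [0.5095, 0.1609, 0.2498]
tool_rot: [[-0.929, 0.369, -0.001], [0.369, 0.929, 0.0], [0.001, -0.0, -1.0]]
ft_force: [-0.3, 0.6, -0.1]
grip_width: 0.0855
gripper_force: 0.0
time_s: 1.77
position: [0.5086, 0.1626, 0.2499]
tool_rot: [[-0.997, -0.078, -0.0], [-0.078, 0.997, -0.0], [0.0, -0.0, -1.0]]
ft_force: [0.4, -0.2, -0.3]
grip_width: 0.0854
gripper_force: 0.0
t 1.7667 pos [0.5086 0.1626 0.2499] shift units [ 0.0051 -0.0531  2.2467] tool y yaw 94.47696702442398 F [ 0.4476 -0.1873 -0.3052] M [ 0.0122  0.0346 -0.0092] w 0.08543040072074491 0.0 z [-0.0004 -0.     -1.    ]
```

```bash
python3 -m jog '[{"linear":[0,-0.05,0.5],"roll":0},{"linear":[0,0,0.5],"roll":0},{"linear":[0,0,0.5],"roll":0},{"linear":[0,0,0.5],"roll":0},{"linear":[0,0,0.5],"roll":0},{"linear":[0,0,0.5],"roll":0},{"linear":[0,0,0.0],"roll":0},{"linear":[0,0,0.0],"roll":0}]' 0.5 20
python3 - <<'E'
from fit import *
from crop import crop
for n,b in(('side',(180,150,66,83)),('top',(190,190,66,83))):
    i=cv2.cvtColor(optics.get_image(n),cv2.COLOR_RGB2BGR);cv2.imwrite(f'pics/{n}1.png',i)
    cv2.imwrite(f'pics/x_{n}.png',crop(i,*b,6))
cv2.imwrite('pics/c4.png',np.hstack([cv2.imread('pics/x_side.png'),cv2.imread('pics/x_top.png')]))
E
```

```text
time_s: 2.43
position: [0.5086, 0.1606, 0.1299]
tool_rot: [[-0.997, -0.079, -0.002], [-0.079, 0.997, -0.0], [0.002, -0.0, -1.0]]
ft_force: [-0.5, 0.2, 0.7]
grip_width: 0.0641
gripper_force: 0.0
```

View pics/c4.png

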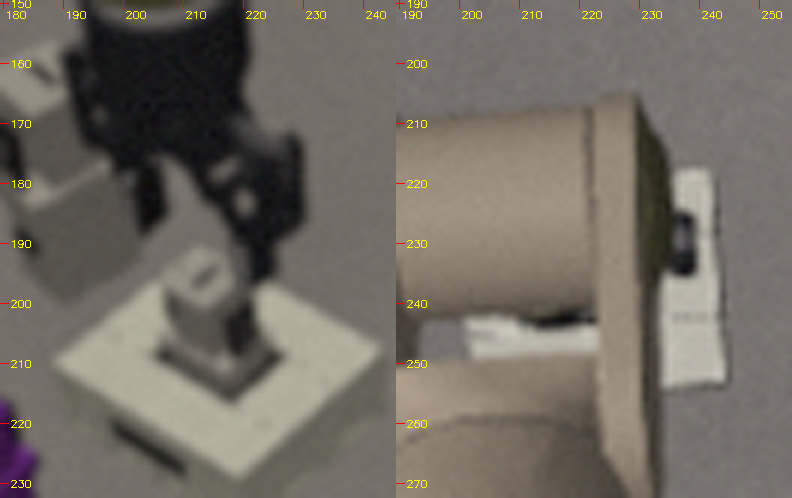

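Side view: the fingertip ends are at about (203.8,188.2) and (223.2,196.5), and the cap top centre is about (213.7,195.2). The fingers straddle the cap.

```bash
python3 - <<'E'
from fit import *
for z in(.111,.115,.118): print(z,(ray('side',(203.8,188.2),z)+ray('side',(223.2,196.5),z))/2, ray('side',(203.8,188.2),z)-ray('side',(223.2,196.5),z))
print(ray('side',(213.7,195.2),.103), proj('side',np.array([[.5086,.1606,.111],[.5086,.1606,.115]])))
E
```

```text
0.111 [0.5114 0.1643 0.111 ] [-0.0143  0.0702 -0.    ]
0.115 [0.5089 0.1608 0.115 ] [-0.0142  0.0699 -0.    ]
0.118 [0.507  0.1581 0.118 ] [-0.0142  0.0697  0.    ]
[0.5086 0.1612 0.103 ] [[213.5288 193.3502]
 [213.3695 192.3767]]
```

```bash
python3 -m jog '[{"linear":[0,0.01,0.3],"roll":0},{"linear":[0,0,0.3],"roll":0},{"linear":[0,0,0.3],"roll":0},{"linear":[0,0,0.15],"roll":0},{"linear":[0,0,0.08],"roll":0},{"linear":[0,0,0.0],"roll":0},{"linear":[0,0,0.0],"roll":0}]' 0.5 20
python3 -m jog '[{"linear":[0,0,0.0],"roll":0},{"linear":[0,0,0.0],"roll":0}]' 0.2 20
python3 go.py .5086 .161 .084
```

```text
time_s: 3.12
position: [0.5092, 0.1611, 0.0856]
tool_rot: [[-0.997, -0.08, 0.001], [-0.08, 0.997, 0.0], [-0.001, 0.0, -1.0]]
ft_force: [-0.4, -0.5, 0.2]
grip_width: 0.0642
gripper_force: 0.0
time_s: 3.28
position: [0.5091, 0.1611, 0.0854]
tool_rot: [[-0.997, -0.08, 0.001], [-0.08, 0.997, 0.0], [-0.001, 0.0, -1.0]]
ft_force: [-0.7, -0.3, -0.4]
grip_width: 0.0512
gripper_force: 0.0
t 3.2833 pos [0.5091 0.1611 0.0854] shift units [ 0.0118 -0.0008  0.036 ] tool y yaw 94.60247838538147 F [-0.6758 -0.3332 -0.4332] M [ 0.0695 -0.0227  0.0332] w 0.05123273643409208 0.0 z [ 0.0011  0.0001 -1.    ]
```

```bash
python3 -m jog '[{"linear":[0,0,0.02],"roll":0},{"linear":[0,0,0.0],"roll":0},{"linear":[0,0,0.0],"roll":0}]' 0.1 20
python3 go.py .5086 .161 .084
python3 -m jog '[{"linear":[0,0,0.0],"roll":0},{"linear":[0,0,0.0],"roll":0},{"linear":[0,0,0.0],"roll":0}]' 0.04 20
python3 go.py .5086 .161 .084
```

```text
time_s: 3.53
position: [0.5091, 0.161, 0.0844]
tool_rot: [[-0.997, -0.08, 0.001], [-0.08, 0.997, 0.0], [-0.001, -0.0, -1.0]]
ft_force: [0.5, 0.1, 3.5]
grip_width: 0.047
gripper_force: 2.2
t 3.5333 pos [0.5091 0.161  0.0844] shift units [0.0129 0.0011 0.0107] tool y yaw 94.60265924965849 F [0.5399 0.1022 3.4686] M [-0.0928 -0.0855 -0.0057] w 0.04696515768922414 2.213129438459873 z [ 0.0011  0.     -1.    ]
time_s: 3.78
position: [0.509, 0.161, 0.0843]
tool_rot: [[-0.997, -0.08, 0.001], [-0.08, 0.997, 0.0], [-0.001, -0.0, -1.0]]
ft_force: [1.1, 0.3, 2.8]
grip_width: 0.0446
gripper_force: 3.0
t 3.7833 pos [0.509  0.161  0.0843] shift units [0.0111 0.0003 0.0064] tool y yaw 94.60168080004831 F [1.1055 0.2927 2.8414] M [-0.0688 -0.0594  0.0147] w 0.04459107696593947 2.957378290593624 z [ 0.0008  0.0001 -1.    ]
```

```bash
python3 -m jog '[{"linear":[0,0,-0.01],"roll":0},{"linear":[0,0,0.0],"roll":0},{"linear":[0,0,0.0],"roll":0}]' -0.05 25
python3 -m jog '[{"linear":[0,0,-0.01],"roll":0},{"linear":[0,0,0.0],"roll":0},{"linear":[0,0,0.0],"roll":0},{"linear":[0,0,0.0],"roll":0}]' -0.4 25
python3 go.py .5086 .161 .084
```

```text
time_s: 4.03
position: [0.5089, 0.161, 0.0845]
tool_rot: [[-0.997, -0.08, 0.0], [-0.08, 0.997, 0.0], [-0.0, -0.0, -1.0]]
ft_force: [1.6, -0.6, 3.4]
grip_width: 0.0408
gripper_force: 4.1
time_s: 4.37
position: [0.509, 0.1608, 0.0852]
tool_rot: [[-0.997, -0.08, 0.001], [-0.08, 0.997, -0.0], [-0.001, -0.0, -1.0]]
ft_force: [0.0, -2.6, 6.6]
grip_width: 0.0347
gripper_force: 26.1
t 4.3667 pos [0.509  0.1608 0.0852] shift units [0.0091 0.0051 0.0307] tool y yaw 94.6045907817984 F [ 0.008  -2.5626  6.5785] M [-0.3054 -0.0879 -0.0012] w 0.03466910414917721 26.133621633052826 z [ 0.0006 -0.0003 -1.    ]
```

```bash
python3 -m jog '[{"linear":[0,-0.01,-0.02],"roll":0},{"linear":[0,0,0.0],"roll":0}]' -0.4 25
python3 go.py .5086 .161 .084
python3 -m jog '[{"linear":[0,0,-0.03],"roll":0},{"linear":[0,0,0.0],"roll":0}]' -0.4 25
python3 go.py .5086 .161 .084
```

```text
time_s: 4.53
position: [0.5083, 0.1606, 0.0853]
tool_rot: [[-0.997, -0.08, -0.001], [-0.08, 0.997, -0.0], [0.001, 0.0, -1.0]]
ft_force: [-0.8, 0.1, 1.6]
grip_width: 0.0343
gripper_force: 25.7
t 4.5333 pos [0.5083 0.1606 0.0853] shift units [-0.008   0.0105  0.0325] tool y yaw 94.60073130898093 F [-0.7883  0.0693  1.6053] M [-0.0856  0.0761  0.0205] w 0.034277418811805696 25.734334588050842 z [-0.0015 -0.0001 -1.    ]
time_s: 4.7
position: [0.5084, 0.1607, 0.0865]
tool_rot: [[-0.997, -0.08, -0.001], [-0.08, 0.997, 0.0], [0.001, 0.0, -1.0]]
ft_force: [0.0, -0.1, -1.6]
grip_width: 0.0343
gripper_force: 25.2
t 4.7 pos [0.5084 0.1607 0.0865] shift units [-0.0048  0.0084  0.0619] tool y yaw 94.60159236231205 F [ 0.033  -0.1365 -1.6087] M [ 0.0243  0.0451 -0.0138] w 0.03431615034884853 25.179110169410706 z [-0.0013  0.     -1.    ]
```

```bash
python3 -m jog '[{"linear":[0,0,-0.08],"roll":0},{"linear":[0,0,-0.1],"roll":0},{"linear":[0,0,-0.1],"roll":0},{"linear":[0,0,-0.1],"roll":0},{"linear":[0,0,-0.15],"roll":0},{"linear":[0,0,-0.2],"roll":0},{"linear":[0,0,-0.3],"roll":0},{"linear":[0,0,-0.3],"roll":0},{"linear":[0,0,-0.3],"roll":0}]' -0.4 25
python3 -m jog '[{"linear":[0,0,-0.5],"roll":0},{"linear":[0,0,-0.5],"roll":0},{"linear":[0,0,-0.5],"roll":0},{"linear":[0,0,-0.5],"roll":0},{"linear":[0,0,0],"roll":0},{"linear":[0,0,0],"roll":0}]' -0.4 25
python3 go.py .512 -.243 .20
```

```text
time_s: 5.45
position: [0.5088, 0.1606, 0.1533]
tool_rot: [[-0.997, -0.08, 0.0], [-0.08, 0.997, 0.0], [-0.0, 0.0, -1.0]]
ft_force: [0.3, -0.2, -2.4]
grip_width: 0.0345
gripper_force: 25.3
time_s: 5.95
position: [0.5089, 0.1606, 0.2328]
tool_rot: [[-0.997, -0.08, 0.002], [-0.08, 0.997, 0.0], [-0.002, 0.0, -1.0]]
ft_force: [-0.2, 0.9, -3.0]
grip_width: 0.0344
gripper_force: 25.5
t 5.95 pos [0.5089 0.1606 0.2328] shift units [  0.7335 -10.065    0.8171] tool y yaw 94.60514984401061 F [-0.2428  0.918  -2.9963] M [-0.0255  0.0133  0.0374] w 0.034422164225211944 25.488255321979523 z [ 0.002   0.0002 -1.    ]
```

```bash
python3 -m jog '[{"linear":[0.06,-0.4,0],"roll":0},{"linear":[0.06,-0.8,0],"roll":0},{"linear":[0.06,-0.95,0],"roll":0},{"linear":[0.06,-0.95,0],"roll":0},{"linear":[0.06,-0.95,0],"roll":0},{"linear":[0.06,-0.95,0],"roll":0},{"linear":[0.06,-0.95,0],"roll":0},{"linear":[0.06,-0.95,0],"roll":0},{"linear":[0.06,-0.95,0],"roll":0},{"linear":[0.06,-0.95,0],"roll":0},{"linear":[0.06,-0.8,0],"roll":0},{"linear":[0.06,-0.46,0],"roll":0}]' -0.4 25
python3 -m jog '[{"linear":[0,0,0],"roll":0.8},{"linear":[0,0,0],"roll":0.8},{"linear":[0,0,0],"roll":0.8},{"linear":[0,0,0],"roll":0.8},{"linear":[0,0,0],"roll":0.8},{"linear":[0,0,0],"roll":0.8},{"linear":[0,0,0],"roll":0.8},{"linear":[0,0,0],"roll":0.8},{"linear":[0,0,0],"roll":0},{"linear":[0,0,0],"roll":0},{"linear":[0,0,0],"roll":0}]' -0.4 25
python3 go.py .5115 -.243 .19
```

```text
time_s: 6.95
position: [0.5116, -0.246, 0.2301]
tool_rot: [[-0.997, -0.078, -0.002], [-0.078, 0.997, 0.001], [0.002, 0.001, -1.0]]
ft_force: [-0.9, -0.1, -2.7]
grip_width: 0.034
gripper_force: 25.6
time_s: 7.87
position: [0.5122, -0.2427, 0.2313]
tool_rot: [[-0.889, 0.458, -0.001], [0.458, 0.889, 0.001], [0.001, 0.0, -1.0]]
ft_force: [-0.4, -0.7, -2.2]
grip_width: 0.0347
gripper_force: 25.6
t 7.8667 pos [ 0.5122 -0.2427  0.2313] shift units [ 0.0103 -0.016   1.0317] tool y yaw 62.716702310364305 F [-0.3598 -0.668  -2.1917] M [ 0.004  -0.0189  0.0138] w 0.03473217956053669 25.57405650615692 z [-0.0011  0.0008 -1.    ]
```

```bash
python3 -m jog '[{"linear":[0.01,-0.01,0.3],"roll":0},{"linear":[0,0,0.3],"roll":0},{"linear":[0,0,0.25],"roll":0},{"linear":[0,0,0.15],"roll":0},{"linear":[0,0,0.0],"roll":0},{"linear":[0,0,0],"roll":0}]' -0.4 25
python3 - <<'E'
from fit import *
from crop import crop
i=cv2.cvtColor(optics.get_image('side'),cv2.COLOR_RGB2BGR);cv2.imwrite('pics/side2.png',i)
a=crop(i,295,225,55,70,8,5)
i=cv2.cvtColor(optics.get_image('top'),cv2.COLOR_RGB2BGR);cv2.imwrite('pics/top2.png',i)
cv2.imwrite('pics/c5.png',np.hstack([a,cv2.resize(crop(i,320,205,70,70,5),(350,350))[:, :350] if 0 else cv2.copyMakeBorder(crop(i,320,205,70,70,5),0,210,0,0,0)]))
E
```

```text
time_s: 8.37
position: [0.5119, -0.243, 0.192]
tool_rot: [[-0.888, 0.46, -0.0], [0.46, 0.888, 0.0], [0.0, 0.0, -1.0]]
ft_force: [-0.7, -0.6, -2.3]
grip_width: 0.0344
gripper_force: 25.6
```

View pics/c5.png

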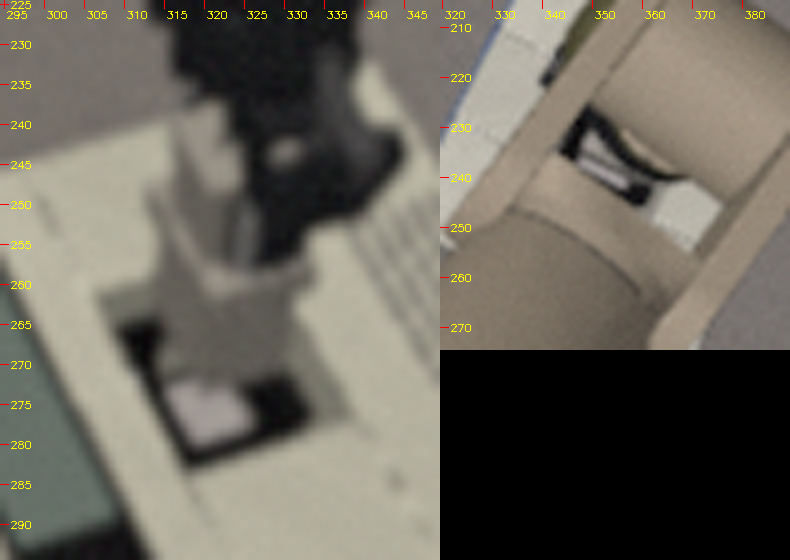

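Side view: the plug's lower end is over the bay mouth, with its lowest vertex at about (320,272.6). The plate shows beyond it at (320,276), so it's roughly aligned. I'll feel my way down.

```bash
python3 -m jog '[{"linear":[0,0,0.1],"roll":0},{"linear":[0,0,0.1],"roll":0},{"linear":[0,0,0.05],"roll":0},{"linear":[0,0,0],"roll":0}]' -0.4 25
python3 -m jog '[{"linear":[0,0,0.05],"roll":0},{"linear":[0,0,0],"roll":0}]' -0.4 25
python3 go.py .5115 -.243 .17
python3 - <<'E'
from fit import *
# plug bottom as projected, bias-corrected side view: bias in world added to cam => project p - b
b=np.array([.0024,.002,0])
q=rect([.5119,-.243,.1117,np.radians(-27.3)],.03,.04)-b
print('plug corners side',proj('side',q).ravel())
for d in(0,.004,.009):
  for (x,y) in((.5115,-.243),(.5165,-.244)):
    print(d,x,y,'mouth side',proj('side',rect([x,y,.1-d,np.radians(-27.4)],.0425,.0525)-b).ravel(),'top',proj('top',rect([x,y,.1-d,np.radians(-27.4)],.0425,.0525)+[.0013,.0004,0]).ravel())
E
```

```text
time_s: 8.8
position: [0.5117, -0.2428, 0.1814]
tool_rot: [[-0.888, 0.46, -0.001], [0.46, 0.888, 0.001], [0.001, 0.0, -1.0]]
ft_force: [-0.2, -1.5, -3.3]
grip_width: 0.0346
gripper_force: 25.6
time_s: 8.97
position: [0.5118, -0.2429, 0.1798]
tool_rot: [[-0.888, 0.46, -0.0], [0.46, 0.888, 0.0], [0.0, 0.0, -1.0]]
ft_force: [0.1, 0.8, -2.8]
grip_width: 0.0349
gripper_force: 25.6
t 8.9667 pos [ 0.5118 -0.2429  0.1798] shift units [ 0.0064 -0.0049  0.2441] tool y yaw 62.60308818263939 F [ 0.0576  0.7693 -2.7527] M [ 0.0464  0.0001 -0.0033] w 0.0348702826091034 25.57722419500351 z [-0.0002  0.0002 -1.    ]
plug corners side [324.028  259.2011 330.9043 271.2117 319.9777 274.7997 313.3246 262.6154]
0 0.5115 -0.243 mouth side [324.7637 259.5342 333.7302 275.2326 318.307  280.3203 309.7507 264.3032] top [350.3334 224.4807 366.0469 232.5411 359.7094 245.1212 343.9637 237.009 ]
0 0.5165 -0.244 mouth side [326.241  258.5827 335.2378 274.2175 319.8618 279.2844 311.2725 263.3327] top [350.6434 222.8249 366.3513 230.8784 360.0173 243.4485 344.2771 235.3433]
0.004 0.5115 -0.243 mouth side [324.6445 260.4671 333.582  276.1523 318.2009 281.2349 309.6714 265.2321] top [350.1676 224.6308 365.8421 232.6718 359.5196 245.2212 343.813  237.1288]
0.004 0.5165 -0.244 mouth side [326.118  259.5162 335.0857 275.1382 319.7515 280.2001 311.1891 264.2625] top [350.4769 222.979  366.1458 231.0131 359.8268 243.5526 344.1258 235.4671]
0.009 0.5115 -0.243 mouth side [324.4964 261.626  333.3979 277.2946 318.069  282.3709 309.5728 266.3862] top [349.9615 224.8175 365.5874 232.8342 359.2837 245.3455 343.6258 237.2777]
0.009 0.5165 -0.244 mouth side [325.9653 260.6761 334.8967 276.2818 319.6145 281.3374 311.0856 265.4175] top [350.2699 223.1706 365.8903 231.1806 359.59   243.682  343.9376 235.621 ]
```

The bay mouth predicted at (0.5115,-0.243) and about 8–9 mm low matches the measured black corners within 1 px in both views. Continuing down.

```bash
python3 -m jog '[{"linear":[0,0,0.08],"roll":0},{"linear":[0,0,0.08],"roll":0},{"linear":[0,0,0.05],"roll":0},{"linear":[0,0,0],"roll":0}]' -0.4 25
python3 go.py .5115 -.243 .17
python3 -m jog '[{"linear":[0,0,0.04],"roll":0},{"linear":[0,0,0.02],"roll":0},{"linear":[0,0,0],"roll":0}]' -0.4 25
python3 go.py .5115 -.243 .17
```

```text
time_s: 9.3
position: [0.5117, -0.243, 0.1711]
tool_rot: [[-0.888, 0.46, -0.001], [0.46, 0.888, 0.0], [0.001, -0.0, -1.0]]
ft_force: [-0.3, -0.7, -2.7]
grip_width: 0.0344
gripper_force: 25.5
t 9.3 pos [ 0.5117 -0.243   0.1711] shift units [ 0.005  -0.0021  0.0281] tool y yaw 62.600269840742335 F [-0.3269 -0.6847 -2.7315] M [-0.173   0.0753 -0.022 ] w 0.03441460797549936 25.53620606660843 z [-0.0007  0.0001 -1.    ]
time_s: 9.55
position: [0.5118, -0.2431, 0.1691]
tool_rot: [[-0.888, 0.46, -0.0], [0.46, 0.888, -0.0], [0.0, -0.0, -1.0]]
ft_force: [-0.5, -1.2, -3.2]
grip_width: 0.0342
gripper_force: 25.5
t 9.55 pos [ 0.5118 -0.2431  0.1691] shift units [ 0.0075 -0.0025 -0.0231] tool y yaw 62.60295136088457 F [-0.4611 -1.1944 -3.2102] M [-0.2639  0.1215 -0.0409] w 0.03424239861404829 25.500005185604095 z [-0.0002 -0.0001 -1.    ]
```

```bash
python3 -m jog '[{"linear":[0,-0.02,0.0],"roll":0},{"linear":[0,0,0],"roll":0}]' -0.4 25
python3 go.py .5115 -.243 .17
python3 -m jog '[{"linear":[0,0,0.03],"roll":0},{"linear":[0,0,0],"roll":0}]' -0.4 25
python3 go.py .5115 -.243 .17
```

```text
time_s: 9.72
position: [0.5115, -0.2436, 0.1692]
tool_rot: [[-0.888, 0.46, 0.0], [0.46, 0.888, 0.0], [0.0, 0.0, -1.0]]
ft_force: [0.3, 0.0, -2.1]
grip_width: 0.0342
gripper_force: 25.6
t 9.7167 pos [ 0.5115 -0.2436  0.1692] shift units [ 0.0079  0.0141 -0.0197] tool y yaw 62.602351012546954 F [ 0.3356  0.0234 -2.107 ] M [-0.0082  0.0379  0.0014] w 0.03424407239198003 25.593439042568207 z [ 0.0001  0.0003 -1.    ]
time_s: 9.88
position: [0.5115, -0.2435, 0.1678]
tool_rot: [[-0.888, 0.46, -0.0], [0.46, 0.888, 0.0], [0.0, 0.0, -1.0]]
ft_force: [-0.1, -0.6, -2.2]
grip_width: 0.0347
gripper_force: 25.6
t 9.8833 pos [ 0.5115 -0.2435  0.1678] shift units [ 0.0052  0.0125 -0.0545] tool y yaw 62.60273263801825 F [-0.1184 -0.6371 -2.1793] M [0.0015 0.0795 0.0516] w 0.03467700983988467 25.59352219104767 z [-0.0002  0.0004 -1.    ]
```

```bash
for i in 1; do python3 -m jog '[{"linear":[0,0,0.03],"roll":0},{"linear":[0,0,0],"roll":0}]' -0.4 25 >/dev/null; python3 go.py .5115 -.243 .17; done
python3 -m jog '[{"linear":[0,0,0.03],"roll":0},{"linear":[0,0,0],"roll":0}]' -0.4 25 >/dev/null
python3 go.py .5115 -.243 .17
```

```text
t 10.05 pos [ 0.5115 -0.2436  0.1666] shift units [ 0.0065  0.0131 -0.0844] tool y yaw 62.60631760989342 F [ 0.2878 -0.1606 -2.5881] M [-0.0407 -0.0438 -0.0056] w 0.03456588570150373 25.593536496162415 z [-0.0001  0.0002 -1.    ]
t 10.2167 pos [ 0.5114 -0.2436  0.1654] shift units [ 0.0061  0.0148 -0.1147] tool y yaw 62.60185719445998 F [-0.3399  0.3195 -1.6005] M [ 0.0143 -0.0645 -0.0017] w 0.034173834386767854 25.593324601650238 z [-0.0002  0.0002 -1.    ]
```

```bash
python3 -m jog '[{"linear":[0,0,0.03],"roll":0},{"linear":[0,0,0.03],"roll":0},{"linear":[0,0,0],"roll":0}]' -0.4 25 >/dev/null; python3 go.py .5115 -.243 .17
python3 -m jog '[{"linear":[0,0,0.04],"roll":0},{"linear":[0,0,0.04],"roll":0},{"linear":[0,0,0],"roll":0}]' -0.4 25 >/dev/null
python3 go.py .5115 -.243 .17
python3 -m jog '[{"linear":[0,0,0.04],"roll":0},{"linear":[0,0,0.04],"roll":0},{"linear":[0,0,0],"roll":0}]' -0.4 25 >/dev/null
python3 go.py .5115 -.243 .17
```

```text
t 10.4667 pos [ 0.5114 -0.2436  0.1629] shift units [ 0.0057  0.0146 -0.1768] tool y yaw 62.59943995954024 F [ 0.1683 -0.5946 -2.1525] M [0.0008 0.0161 0.0234] w 0.03450900429402941 25.593474805355072 z [-0.0003  0.0003 -1.    ]
t 10.7167 pos [ 0.5114 -0.2436  0.1596] shift units [ 0.0052  0.0148 -0.2589] tool y yaw 62.60092668310212 F [-0.3867 -0.5812 -2.2079] M [-0.0281  0.0331  0.0253] w 0.03455604426999639 25.593580305576324 z [-0.0004  0.0003 -1.    ]
t 10.9667 pos [ 0.5114 -0.2436  0.1565] shift units [ 0.0051  0.0145 -0.338 ] tool y yaw 62.601426268575565 F [ 0.1897  0.1191 -2.9319] M [0.0216 0.027  0.0174] w 0.034300665006374374 25.593976378440857 z [-0.0003  0.0003 -1.    ]
```

```bash
for i in 1; do python3 -m jog '[{"linear":[0,0,0.04],"roll":0},{"linear":[0,0,0.04],"roll":0},{"linear":[0,0,0.04],"roll":0},{"linear":[0,0,0],"roll":0}]' -0.4 25 >/dev/null; python3 go.py .5115 -.243 .17; done
python3 -m jog '[{"linear":[0,0,0.04],"roll":0},{"linear":[0,0,0.04],"roll":0},{"linear":[0,0,0.04],"roll":0},{"linear":[0,0,0],"roll":0}]' -0.4 25 >/dev/null
python3 go.py .5115 -.243 .17
python3 -m jog '[{"linear":[0,0,0.04],"roll":0},{"linear":[0,0,0.04],"roll":0},{"linear":[0,0,0],"roll":0}]' -0.4 25 >/dev/null
python3 go.py .5115 -.243 .17
```

```text
t 11.3 pos [ 0.5114 -0.2436  0.1516] shift units [ 0.0056  0.0144 -0.4592] tool y yaw 62.603074048033186 F [ 0.3176 -0.5252 -3.6744] M [-0.0535 -0.0142  0.0007] w 0.034485498473220126 25.59420883655548 z [-0.0004  0.0003 -1.    ]
t 11.6333 pos [ 0.5115 -0.2437  0.1474] shift units [ 0.0089  0.0153 -0.5641] tool y yaw 62.6056307797703 F [-0.6324  0.9117  0.9477] M [0.162  0.2569 0.027 ] w 0.03450994954583305 26.13539546728134 z [ 0.0003 -0.0003 -1.    ]
t 11.8833 pos [ 0.5116 -0.2437  0.1443] shift units [ 0.0091  0.015  -0.6428] tool y yaw 62.604833702291934 F [-1.1907  0.9638  2.9748] M [ 0.1666  0.2976 -0.0247] w 0.03446204322436802 26.312153041362762 z [ 0.0004 -0.0003 -1.    ]
```

```bash
python3 -m jog '[{"linear":[0.012,0,0.04],"roll":0},{"linear":[0,0,0.04],"roll":0},{"linear":[0,0,0],"roll":0}]' -0.4 25 >/dev/null; python3 go.py .5115 -.243 .17
python3 -m jog '[{"linear":[0,0,0.04],"roll":0},{"linear":[0,0,0.04],"roll":0},{"linear":[0,0,0],"roll":0}]' -0.4 25 >/dev/null
python3 go.py .5115 -.243 .17
```

```text
t 12.1333 pos [ 0.5114 -0.2437  0.1409] shift units [ 0.0043  0.0156 -0.7278] tool y yaw 62.60103274924058 F [ 0.5826 -0.4129  5.1256] M [ 0.0748 -0.0875  0.0159] w 0.034692364641192935 26.588023602962494 z [ 0.001  -0.0006 -1.    ]
t 12.3833 pos [ 0.5114 -0.2437  0.1377] shift units [ 0.0045  0.0156 -0.807 ] tool y yaw 62.60164282960287 F [0.2138 0.3591 5.4134] M [ 0.0789 -0.1177  0.0515] w 0.03440729421689248 26.712926030158997 z [ 0.0009 -0.0006 -1.    ]
```

```bash
python3 -m jog '[{"linear":[0,0,0.03],"roll":0},{"linear":[0,0,0.03],"roll":0},{"linear":[0,0,0],"roll":0}]' -0.4 25 >/dev/null; python3 go.py .5115 -.243 .17
python3 -m jog '[{"linear":[0,0,0.02],"roll":0},{"linear":[0,0,0],"roll":0}]' -0.4 25 >/dev/null
python3 go.py .5115 -.243 .17
```

```text
t 12.6333 pos [ 0.5114 -0.2437  0.1355] shift units [ 0.005   0.016  -0.8635] tool y yaw 62.60046570488783 F [ 0.8605 -0.3079  7.0692] M [ 0.1206 -0.0714 -0.0048] w 0.03460620154293296 26.803065240383148 z [ 0.001  -0.0007 -1.    ]
t 12.8 pos [ 0.5114 -0.2437  0.135 ] shift units [ 0.0052  0.0158 -0.8753] tool y yaw 62.60251668064561 F [-0.7068 -0.1038  6.954 ] M [ 0.1211  0.0707 -0.0279] w 0.034372015964410314 26.910373270511627 z [ 0.0013 -0.0009 -1.    ]
```

```bash
python3 -m jog '[{"linear":[0,0,0.02],"roll":0},{"linear":[0,0,0],"roll":0}]' -0.4 25 >/dev/null
python3 go.py .5115 -.243 .17
```

```text
t 12.9667 pos [ 0.5115 -0.2438  0.1349] shift units [ 0.0069  0.0163 -0.8772] tool y yaw 62.6068287783233 F [-0.9054  1.0225 12.9044] M [ 0.3258  0.3246 -0.0351] w 0.034089641783983576 27.725719213485718 z [ 0.0018 -0.0014 -1.    ]
```

The floor is reached at TCP z 0.135, 14 mm after first plate contact. I'll ease the squeeze so the fingertips settle on the collar, push down there, then let the tabs out.

```bash
python3 -m jog '[{"linear":[0,0,0.01],"roll":0},{"linear":[0,0,0.02],"roll":0},{"linear":[0,0,0],"roll":0}]' -0.11 20 >/dev/null
python3 go.py .5115 -.243 .132
python3 -m jog '[{"linear":[0,0,0.02],"roll":0},{"linear":[0,0,0],"roll":0}]' -0.11 20 >/dev/null
python3 go.py .5115 -.243 .132
```

```text
t 13.2167 pos [ 0.5115 -0.2438  0.1329] shift units [0.0081 0.0179 0.0228] tool y yaw 62.60304504810977 F [ 0.676  -0.2514  5.7143] M [-0.0059 -0.0219  0.0215] w 0.03804591676616921 4.848194271326065 z [ 0.0013 -0.0011 -1.    ]
t 13.3833 pos [ 0.5115 -0.2438  0.1321] shift units [0.0083 0.0176 0.0016] tool y yaw 62.60373370674386 F [0.5933 0.7163 5.4294] M [-0.0437  0.0058  0.0338] w 0.03803770804453613 4.845573306083679 z [ 0.0013 -0.0011 -1.    ]
```

```bash
python3 -m jog '[{"linear":[0,0,0.02],"roll":0},{"linear":[0,0,0],"roll":0}]' -0.11 20 >/dev/null
python3 go.py .5115 -.243 .132
python3 -m jog '[{"linear":[0,0,0.02],"roll":0},{"linear":[0,0,0],"roll":0}]' -0.11 20 >/dev/null
python3 go.py .5115 -.243 .132
```

```text
t 13.55 pos [ 0.5115 -0.2438  0.1313] shift units [ 0.0094  0.0177 -0.0172] tool y yaw 62.60472265085144 F [-0.0216 -0.681   6.028 ] M [-0.0413  0.0003  0.0067] w 0.037591177589729755 4.84624519944191 z [ 0.0014 -0.0011 -1.    ]
t 13.7167 pos [ 0.5115 -0.2438  0.1305] shift units [ 0.0088  0.0175 -0.0377] tool y yaw 62.60403230412481 F [ 1.0593 -0.2583  6.2167] M [ 0.0199 -0.0332  0.0018] w 0.038333554411024616 4.847103953361511 z [ 0.0014 -0.0011 -1.    ]
```

```bash
python3 -m jog '[{"linear":[0,0,0.02],"roll":0},{"linear":[0,0,0],"roll":0}]' -0.11 20 >/dev/null
python3 go.py .5115 -.243 .132
python3 -m jog '[{"linear":[0,0,0.02],"roll":0},{"linear":[0,0,0],"roll":0}]' -0.11 20 >/dev/null
python3 go.py .5115 -.243 .132
```

```text
t 13.8833 pos [ 0.5115 -0.2438  0.1302] shift units [ 0.0107  0.0182 -0.0451] tool y yaw 62.60649631005375 F [-0.3784  0.0912  9.5406] M [ 0.1478  0.1552 -0.0125] w 0.038395637960130444 8.310920346557396 z [ 0.0018 -0.0015 -1.    ]
t 14.05 pos [ 0.5116 -0.2439  0.1302] shift units [ 0.0113  0.0183 -0.0462] tool y yaw 62.60842946783232 F [-2.8298  1.5782 16.8645] M [0.3699 0.5319 0.0544] w 0.03790590727163098 10.689924113103189 z [ 0.0022 -0.0019 -1.    ]
```

```bash
python3 -m jog '[{"linear":[0,0,0.0],"roll":0},{"linear":[0,0,0],"roll":0}]' -0.07 20 >/dev/null
python3 go.py .5115 -.243 .132
python3 -m jog '[{"linear":[0,0,0.0],"roll":0},{"linear":[0,0,0],"roll":0}]' -0.03 20 >/dev/null
python3 go.py .5115 -.243 .132
```

```text
t 14.2167 pos [ 0.5115 -0.2439  0.1299] shift units [ 0.0117  0.0203 -0.0514] tool y yaw 62.60910610165661 F [-2.5252  1.3863 13.8206] M [0.1903 0.3811 0.0174] w 0.039685699726675114 9.739690014976077 z [ 0.0021 -0.002  -1.    ]
t 14.3833 pos [ 0.5115 -0.244   0.1297] shift units [ 0.0114  0.0208 -0.0574] tool y yaw 62.609188914160704 F [-1.4145 -0.3131 12.2086] M [0.1121 0.2759 0.0181] w 0.04151211017348322 8.574801681388635 z [ 0.0019 -0.0019 -1.    ]
```

```bash
python3 -m jog '[{"linear":[0,0,0.01],"roll":0},{"linear":[0,0,0],"roll":0}]' 0.01 20 >/dev/null
python3 go.py .5115 -.243 .132
python3 -m jog '[{"linear":[0,0,0.01],"roll":0},{"linear":[0,0,0],"roll":0}]' 0.05 20 >/dev/null
python3 go.py .5115 -.243 .132
```

```text
t 14.55 pos [ 0.5115 -0.244   0.1294] shift units [ 0.0117  0.0212 -0.0643] tool y yaw 62.60815839750432 F [-2.6786  0.7635 13.501 ] M [ 0.1007  0.3369 -0.0125] w 0.04305422173547756 8.591708481035312 z [ 0.002 -0.002 -1.   ]
t 14.7167 pos [ 0.5115 -0.244   0.1291] shift units [ 0.0121  0.0219 -0.0723] tool y yaw 62.60587899502212 F [-2.4531  0.7108 13.5929] M [0.1147 0.3332 0.0018] w 0.044765363792037174 8.970284810930025 z [ 0.0021 -0.0021 -1.    ]
```

```bash
python3 -m jog '[{"linear":[0,0,0.0],"roll":0},{"linear":[0,0,0],"roll":0}]' 0.09 20 >/dev/null
python3 go.py .5115 -.243 .132
```

```text
t 14.8833 pos [ 0.5116 -0.244   0.1288] shift units [ 0.0123  0.0212 -0.0795] tool y yaw 62.60623399062176 F [-1.3789 -0.0388 11.8896] M [ 0.0398  0.2556 -0.0026] w 0.0464475602647444 6.681340800714679 z [ 0.002  -0.0019 -1.    ]
```

```bash
python3 -m jog '[{"linear":[0,0,-0.03],"roll":0},{"linear":[0,0,0],"roll":0}]' 0.09 20 >/dev/null
python3 go.py .5115 -.243 .132
python3 -m jog '[{"linear":[0,0,-0.03],"roll":0},{"linear":[0,0,0],"roll":0}]' 0.18 20 >/dev/null
python3 go.py .5115 -.243 .132
```

```text
t 15.05 pos [ 0.5115 -0.244   0.1296] shift units [ 0.0119  0.0211 -0.0591] tool y yaw 62.60309244178885 F [-0.1643 -0.2365  6.4897] M [-0.1668 -0.0187  0.0389] w 0.04644646998547168 5.88503546838183 z [ 0.0017 -0.0016 -1.    ]
t 15.2167 pos [ 0.511  -0.2434  0.1298] shift units [-0.0077  0.0142 -0.0543] tool y yaw 62.60313609122022 F [ 0.5238 -0.7208  0.4645] M [0.0211 0.0057 0.0556] w 0.05071219701917463 0.0 z [-0.0004  0.0003 -1.    ]
```

```bash
python3 -m jog '[{"linear":[0,0,0],"roll":0},{"linear":[0,0,0],"roll":0},{"linear":[0,0,-0.2],"roll":0},{"linear":[0,0,-0.3],"roll":0},{"linear":[0,0,-0.5],"roll":0},{"linear":[0,0,-0.6],"roll":0},{"linear":[0,0,-0.6],"roll":0},{"linear":[0,0,-0.6],"roll":0},{"linear":[0,0,-0.4],"roll":0}]' 0.5 20
python3 - <<'E'
from fit import *
from crop import crop
i=cv2.cvtColor(optics.get_image('side'),cv2.COLOR_RGB2BGR);cv2.imwrite('pics/side3.png',i)
cv2.imwrite('pics/c6.png',crop(i,290,215,70,75,8,5))
# predicted cap-top centre (latched, underside z .054) and 14 mm higher
b=np.array([.0024,.002,0])
for u in(.054,.068): print(u,'cap',proj('side',rect([.5114,-.2437,u+.098,np.radians(-27.4)],.034,.032)-b).ravel(),'collar',proj('side',rect([.5114,-.2437,u+.058,np.radians(-27.4)],.036,.048)-b).ravel())
E
```

```text
time_s: 15.97
position: [0.5113, -0.2435, 0.261]
tool_rot: [[-0.888, 0.46, 0.002], [0.46, 0.888, -0.002], [-0.003, -0.001, -1.0]]
ft_force: [0.1, 0.4, 0.3]
grip_width: 0.0642
gripper_force: 0.0
0.054 cap [326.8049 250.5981 332.4896 260.2906 319.7636 264.36   314.2937 254.5043] collar [324.5471 257.8904 332.8056 272.3107 319.6457 276.6239 311.7101 261.9537]
0.068 cap [327.2669 247.0539 333.0194 256.7712 320.1666 260.8527 314.633  250.9702] collar [324.9719 254.5335 333.326  268.9947 320.038  273.3223 312.013  258.6081]
```

View pics/c6.png

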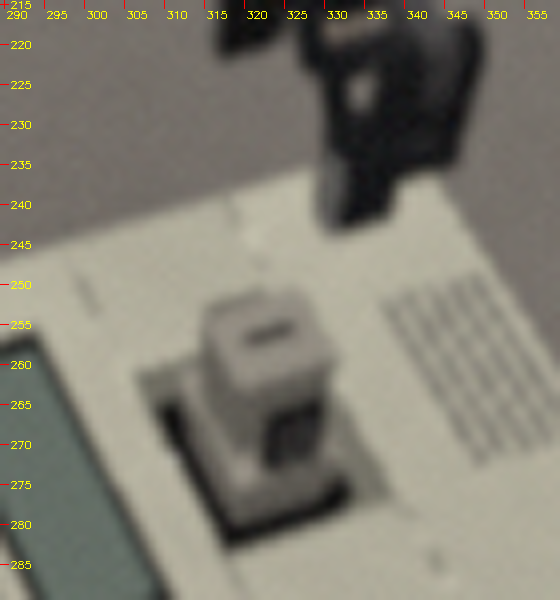

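The battery sits upright in the bay, cap corners about (315,253), (327,250.5), (331,258.5) and (319,263), tab black and sprung at (325,269). Its height is ambiguous by a few mm, so I'll test and secure it by pressing lightly on the cap with shut fingers.

```bash
python3 -m jog '[{"linear":[0,0,0.2],"roll":0},{"linear":[0,0,0.3],"roll":0},{"linear":[0,0,0.3],"roll":0},{"linear":[0,0,0.3],"roll":0},{"linear":[0,0,0.3],"roll":0},{"linear":[0,0,0.25],"roll":0},{"linear":[0,0,0.1],"roll":0},{"linear":[0,0,0],"roll":0},{"linear":[0,0,0],"roll":0}]' -1 20 >/dev/null
python3 go.py .5114 -.2437 .175
python3 -m jog '[{"linear":[0,0,0.05],"roll":0},{"linear":[0,0,0.05],"roll":0},{"linear":[0,0,0],"roll":0}]' -1 20 >/dev/null
python3 go.py .5114 -.2437 .175
```

```text
t 16.7667 pos [ 0.5111 -0.2435  0.188 ] shift units [-0.0093 -0.0017  0.3242] tool y yaw 62.60427935465744 F [0.3947 0.1337 1.0594] M [-0.0183 -0.0045 -0.0873] w -0.0001285326334231281 0.0 z [-0.0002  0.0002 -1.    ]
t 17.0167 pos [ 0.511  -0.2434  0.1839] shift units [-0.0116 -0.002   0.2236] tool y yaw 62.60363529932242 F [ 0.6244 -0.3804 -0.7504] M [-0.0248  0.0162 -0.0014] w -5.075288515701339e-05 0.0 z [ 0. -0. -1.]
```

```bash
python3 -m jog '[{"linear":[0,0,0.05],"roll":0},{"linear":[0,0,0.05],"roll":0},{"linear":[0,0,0],"roll":0}]' -1 20 >/dev/null
python3 go.py .5114 -.2437 .175
python3 -m jog '[{"linear":[0,0,0.04],"roll":0},{"linear":[0,0,0.04],"roll":0},{"linear":[0,0,0],"roll":0}]' -1 20 >/dev/null
python3 go.py .5114 -.2437 .175
```

```text
t 17.2667 pos [ 0.5109 -0.2434  0.1796] shift units [-0.0143 -0.0025  0.1158] tool y yaw 62.605196388344005 F [ 0.4769 -0.235   0.0219] M [ 0.0349 -0.0286 -0.0669] w -0.0001415142359615503 0.0 z [-0.0005  0.0004 -1.    ]
t 17.5167 pos [ 0.511  -0.2434  0.1765] shift units [-0.0133 -0.0023  0.0367] tool y yaw 62.602403710400075 F [0.1312 0.257  0.7935] M [-0.0167  0.0097 -0.0532] w -0.0002049460524461439 0.0 z [-0.0005  0.0004 -1.    ]
```

Still no contact at 0.1765, so it hasn't popped up (that would touch at about 0.184). Continuing in small steps.

```bash
python3 -m jog '[{"linear":[0,0,0.03],"roll":0},{"linear":[0,0,0.03],"roll":0},{"linear":[0,0,0],"roll":0}]' -1 20 >/dev/null
python3 go.py .5114 -.2437 .175
python3 -m jog '[{"linear":[0,0,0.03],"roll":0},{"linear":[0,0,0],"roll":0}]' -1 20 >/dev/null
python3 go.py .5114 -.2437 .175
```

```text
t 17.7667 pos [ 0.511  -0.2434  0.1742] shift units [-0.0119 -0.002  -0.0206] tool y yaw 62.602184558897804 F [-0.8137 -0.2836  0.6563] M [ 0.005  -0.0253  0.004 ] w -0.00012300666335405774 0.0 z [-0.0003  0.0002 -1.    ]
t 17.9333 pos [ 0.5111 -0.2435  0.1731] shift units [-0.0096 -0.0016 -0.0465] tool y yaw 62.60470700643801 F [ 0.0106 -0.4305  0.4892] M [-0.064  -0.0506  0.0612] w -0.00021912791820719726 0.0 z [ 0.0001 -0.     -1.    ]
```

```bash
python3 -m jog '[{"linear":[0,0,0.02],"roll":0},{"linear":[0,0,0],"roll":0}]' -1 20 >/dev/null
python3 go.py .5114 -.2437 .175
```

```text
t 18.1 pos [ 0.5111 -0.2435  0.173 ] shift units [-0.0084 -0.0016 -0.0507] tool y yaw 62.60801520294776 F [-1.7208  0.5388  4.3278] M [0.0926 0.1709 0.0164] w 0.00011740687612149445 1.9860454089939594 z [ 0.0005 -0.0005 -1.    ]
```

```bash
python3 -m jog '[{"linear":[0,0,0.02],"roll":0},{"linear":[0,0,0],"roll":0}]' -1 20 >/dev/null
python3 go.py .5114 -.2437 .175
python3 -m jog '[{"linear":[0,0,0.02],"roll":0},{"linear":[0,0,0],"roll":0}]' -1 20 >/dev/null
python3 go.py .5114 -.2437 .175
```

```text
t 18.2667 pos [ 0.5111 -0.2435  0.1725] shift units [-0.0078 -0.0013 -0.0616] tool y yaw 62.60949055284438 F [-1.8721  1.2765  7.7436] M [ 0.1975  0.3732 -0.0084] w -0.00022350371819069027 3.570967478954117 z [ 0.0009 -0.0008 -1.    ]
t 18.4333 pos [ 0.5112 -0.2435  0.1719] shift units [-0.0076 -0.0014 -0.0775] tool y yaw 62.60888632553314 F [-2.7067  1.98    7.7704] M [0.263 0.408 0.034] w -8.824963952497974e-05 4.107999042462325 z [ 0.001  -0.0009 -1.    ]
```

```bash
python3 -m jog '[{"linear":[0,0,0.02],"roll":0},{"linear":[0,0,0],"roll":0}]' -1 20 >/dev/null
python3 go.py .5114 -.2437 .175
```

```text
t 18.6 pos [ 0.5112 -0.2435  0.1715] shift units [-0.0069 -0.0013 -0.0886] tool y yaw 62.61265150757895 F [-2.8915  2.6211 11.4106] M [ 0.3257  0.553  -0.0562] w 0.00027852542410919596 5.539219107013196 z [ 0.0013 -0.0012 -1.    ]
```

```bash
python3 -m jog '[{"linear":[0,0,0.015],"roll":0},{"linear":[0,0,0],"roll":0}]' -1 20 >/dev/null
python3 go.py .5114 -.2437 .175
python3 -m jog '[{"linear":[0,0,-0.05],"roll":0},{"linear":[0,0,-0.05],"roll":0},{"linear":[0,0,-0.05],"roll":0},{"linear":[0,0,-0.3],"roll":0},{"linear":[0,0,-0.6],"roll":0},{"linear":[0,0,-0.8],"roll":0},{"linear":[0,0.5,-0.8],"roll":0},{"linear":[0,0.8,-0.3],"roll":0},{"linear":[0,0.8,0],"roll":0},{"linear":[0,0.8,0],"roll":0},{"linear":[0,0.8,0],"roll":0},{"linear":[0,0,0],"roll":0}]' -1 20
python3 - <<'E'
from fit import *
from crop import crop
I=[]
for n,bx in(('side',(295,235,50,60)),('top',(330,210,50,60))):
    i=cv2.cvtColor(optics.get_image(n),cv2.COLOR_RGB2BGR);cv2.imwrite(f'pics/{n}4.png',i);I.append(crop(i,*bx,8,5))
cv2.imwrite('pics/c7.png',np.hstack(I))
E
```

```text
t 18.7667 pos [ 0.5112 -0.2436  0.1714] shift units [-0.0065 -0.0004 -0.0894] tool y yaw 62.61037597049549 F [-4.5987  2.6812 15.565 ] M [ 0.504   0.7663 -0.014 ] w -1.5080210220882583e-05 7.639638263499364 z [ 0.0017 -0.0016 -1.    ]
time_s: 19.77
position: [0.5807, -0.1076, 0.2871]
tool_rot: [[-0.89, 0.456, 0.0], [0.456, 0.89, 0.002], [0.001, 0.001, -1.0]]
ft_force: [0.7, -0.1, -0.9]
grip_width: -0.0001
gripper_force: 0.0
```

View pics/c7.png

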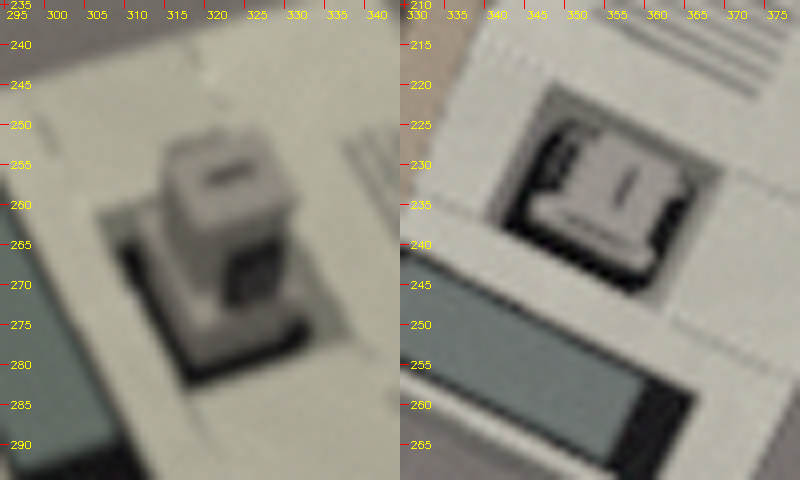

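The battery sits upright and low in the bay. In the top view the tabs show black on both sides at (348,230) and (363,236), and in the side view the cap is at the same height as before the press. The press showed about 1.5 mm of sprung play, then the floor, which fits a latched battery.

```bash
python3 -c "
from rig import env
print(env.close_job())"
```

```text
the job is handed in; nothing more can be done
None
```

The battery is out of the charger and pushed down into the analyser's bay. It stayed down and upright when released, and a press on the cap gave about 1.5 mm of sprung play before the floor, so I judge it latched. The tube rack, jar and tip box were not touched, and I handed the job in at about 20 s.

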